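Bring the spun tube round to the front of the centrifuge

ROBOT

A 6-joint arm with a two-finger parallel gripper is mounted at the origin on the work surface. World frame = base frame: x ahead of the robot, y to its left, z up, the work surface at z = 0. Lengths are in m, angles in rad, forces in N, time in s.
With the tool pointing down it reaches from about 0.3 to 0.775 m from the base axis. Payload 14.6 kg.
Tool frame: the origin (TCP) lies midway between the tips of the shut fingers; the grasp point (between the pads) lies 19 mm behind it (ctrl.pinch_z is the z of the grasp point in the tool frame, in m); z points along the fingers, y is the line along which they close (so a half turn about z gives the same grasp; the last joint's range is limited). The gripper opens to 94 mm and grips with 3 to 60 N. Pads are 16 mm wide; open, the fingers measure 119 mm over their backs; the gripper's body (75 mm by 177 mm) begins 78 mm behind the grasp point.
Start: joints at [-1.21, 0.3, 1.521, -0, 1.321, -0.067], TCP at [0.228, -0.5, 0.205] pointing down, gripper open.
Joint ranges: [-3.03, 3.03], [-0.79, 2.21], [0.23, 2.52], [-1.04, 4.18], [0, 3.07], [-2.55, 2.55]. Speed limits (rad/s): [2.22, 2.22, 2.57, 3.14, 3.14, 3.14].

INTERFACE

Orientations are given as [roll, pitch, yaw] about the fixed x, y, z axes, in that order (R = Rz(yaw) Ry(pitch) Rx(roll)).
In Python, from station import ctrl, camera, ticket gives the robot as it stands. The module is installed in compiled form; this text tells all that it offers.
- The arm moves only by the shell command python3 -m inch 'ROWS' [FORCE]. ROWS is text: rows parted by semicolons, each of 7 numbers parted by spaces: the opening, from -1 (shut) to 1 (fully open), then the shift along the tool's x, y, z in units of 0.03 m (1.0 is 0.03 m), then the turn, a rotation vector about the tool's x, y, z in units of 10 degrees (1.0 is 10 degrees). In form: grip dx dy dz rx ry rz; .... A call has 1 to 10 rows; each row shifts and turns the commanded pose from where the row before left it, along the tool's axes as they then stand; what a row does not reach is not made up. A row lasts 1/8 s, in which the tool goes at most 62.5 mm and 10.7 degrees, less where a joint would pass 70% of its speed; a pose out of reach is approached as far as the arm can. A call with a number of a shift or a turn outside -1 to 1 is refused whole. A call with a gripper value outside its range is refused whole. The fingers move at their own pace and stop on an object; FORCE is the grip in N (left out, the last holds). Time passes only in rows, so rows that do not move let the fingers close. It gives the time, the measured TCP pose, the force, the opening and the grip force at its end, in the units of the state.
- ctrl.get_obs(): the state, without advancing time (a new reading comes with each control period).
- camera(name): name is "scene" or "side" or "wrist"; returns a dict with "img" (384x512x3 uint8, blue, green, red), "range_z" (384x512 float32, m along the optical axis (not along the pixel's ray), 0 where there is no reading), "intrinsics" (3x3 intrinsics, pixels), "view" (4x4, takes a point from world to camera coordinates). Camera axes: x right, y down, z forward; pixel columns grow to the right and rows downward; lengths in m; the calibration is good to about 2 mm. The wrist camera is an equidistant fisheye: a pixel r from the principal point sees the ray r / f radians off the axis. A picture is of the moment at which its call begins.
- ticket.hand_in(): hands the job in; it is judged then, once.
The state is a dict: "time_s": time; "qpos": joint angles; "joint_vel": joint speeds; "tau": joint torques, N m; "ee_pos": TCP position; "eef_rot": TCP orientation; "force": force on the tool from outside, world axes, zero at the start; "moment": the same for the moment, N m; "grip_width": finger opening in m; "grip_force": force on a finger pad.
Only numpy, scipy, OpenCV 4.12 (cv2) and the standard library are available. Lean on these libraries where they do the work, as an engineer would, in place of code of your own. Each camera call takes 0.05 s, during which the arm holds its last target. There are 200 camera calls.

TASK

The centrifuge has stopped with its lid open, and the capped sample tube must be brought round to the front so that it can be taken out next. Push on one of the rotor's arms with a fingertip and turn the rotor slowly (never faster than about half a turn a second), either way round, until the sleeve with the tube stands squarely at the front, in line with the middle of the control strip; leave it there at rest. Do not touch the tube, the counterweight or the nut in the middle, lift nothing, and leave the things standing about as they are.

Things in the scene. Friction and masses are not known exactly. Their poses are not given: they have to be found in the camera images.
- centrifuge: White bench-top centrifuge, fixed: 455 mm front to back (x -245 to +210 mm), 380 mm wide, flat deck at z = 225 mm. Origin on the table under the rotor's axis; -x points to its FRONT (control strip; faces roughly world -y), +x to its rear (open lid). The round chamber opening in the deck has radius 168 mm about the rotor's axis; chamber floor at z = 103 mm.
- control_strip (a point): Middle of the control strip (dark display and six keys, 200 x 56 mm, flush on the deck, 225 mm above the table), 208 mm from the rotor's axis straight to the front of the machine.
- rotor: Aluminium rotor, vertical axis. Origin on the axis at the arms' underside, 180 mm above the table. Four arms: own +x (sample tube), -x (counterweight), +y and -y (empty sleeves). z up. Turns either way without limit; needs about 0.05 N m (1 to 2 N at 42 mm), stays where left, hardly coasts. Between the arms the chamber is free for 75 mm below them. Hub radius 21 mm, top 193 mm.
- empty_arm_bar (a point): Middle of the top of the bar of the rotor's +y arm, 42 mm from the axis, 192 mm above the table. Each arm is a bar 14 mm wide, 12 mm high, running from the hub to 62 mm from the axis; from 62 to 95 mm it is a yoke 40 mm wide, whose two tines rise to 208 mm above the table beside its sleeve.
- sample_sleeve (a point): Centre of the mouth of the sleeve that holds the sample tube, 85 mm from the rotor's axis, 212 mm above the table. All four sleeves are steel, 21 mm across (collar 26 mm), 85 mm long, upright, fixed in the yokes.
- sample_tube: Capped glass tube, 16 mm across, 115 mm long with its white cap (18.6 mm across, 27 mm high); stands loose in the sleeve on the rotor's +x arm, cap's top 245 mm above the table, the highest thing on the rotor. Origin at the middle of its bottom, on its axis, 130 mm above the table when seated, 85 mm from the rotor's axis. Not to be touched.
- counterweight: Steel balance slug, loose in the sleeve on the rotor's -x arm, across from the tube; head 19 mm across, its flat top 218 mm above the table (6 mm above the sleeve's rim). Origin at the middle of its bottom, 130 mm above the table when seated. Not to be touched.
- rotor_nut: Steel nut that fastens the rotor, on its axis: diameter 26 mm, from 193 to 211 mm above the table. Origin at the middle of its underside. Not to be touched.
- front_place (a point): Fixed point in the chamber, 85 mm from the rotor's axis straight towards the middle of the machine's front, at the height of the arms' top (192 mm): here the axis of the sleeve with the sample tube has to stand.
- electrode_foam: Bystander: white foam block 130 x 170 x 50 mm on the table with six round electrode heads lying on it, up to 59 mm high. Origin at the middle of its underside.
- handpiece: Bystander: white handpiece about 250 mm long, 42 mm thick, lying on the table along its x axis. Origin under its middle.
- tube_rack: Bystander: grey tube rack 60 x 140 x 58 mm on the table with three capped tubes up to 114 mm high. Origin at the middle of its underside.
- cream_jar: Bystander: small white screw-lid jar, diameter 36 mm, 34 mm high, standing on a front corner of the centrifuge's deck. Origin at the middle of its underside.
- lid_hinge (a point): Middle of the hinge of the open lid, at the rear edge of the deck, 207 mm behind the rotor's axis, 237 mm above the table. The lid (395 mm long, 372 mm wide, about 50 mm thick with its dome) stands on it, fixed, leaning 10 degrees backwards, its top about 0.63 m above the table.

How it is judged:
By the outcome, as a careful person would: the job done as asked, in the order asked, and still so for the second after the job is handed in, with the robot touching nothing.
It also fails if it takes over 48 s, if anything falls off the work surface, if the arm or the gripper's body presses on something with over 40 N, if the wrist force passes 120 N, or if a joint passes its speed limit or range.

## Working session

There is one attempt and no reset: what is moved stays moved. The work goes in short steps, Python scripts to look and compute and a shell command to move; the robot and the scene stay as the last step left them, time stands still between calls to the robot, and variables do not carry over. Pictures are saved under pics/ and viewed, at most 10 in all, crops included, and the job is handed in when it is done.

```bash
mkdir -p pics; cat > h.py <<'E'
import numpy as np,cv2
from station import ctrl,camera,ticket
def pts(c):
    K=np.array(c["intrinsics"]);z=c["range_z"];v,u=np.mgrid[:z.shape[0],:z.shape[1]]
    P=np.stack([(u-K[0,2])/K[0,0]*z,(v-K[1,2])/K[1,1]*z,z,np.ones_like(z)],-1)
    return (P@np.linalg.inv(c["view"]).T)[...,:3]
E
python3 - <<'E'
from h import *
for n in("scene","side"):
    c=camera(n);cv2.imwrite(f"pics/{n}0.png",c["img"]);np.savez(f"{n}0.npz",**c)
    print(n,np.linalg.inv(c["view"])[:3].round(3).tolist(),c["intrinsics"])
o=ctrl.get_obs();print(o["time_s"],o["ee_pos"],o["eef_rot"],o["grip_width"])
E
```

```text
scene [[0.61, 0.536, -0.584, 1.138], [0.793, -0.408, 0.453, -0.509], [0.005, -0.739, -0.673, 0.866]] [[405.46369911   0.         244.9747416 ]
 [  0.         405.46369911 196.79191879]
 [  0.           0.           1.        ]]
side [[0.998, -0.05, 0.043, 0.476], [-0.065, -0.68, 0.73, -0.712], [-0.007, -0.731, -0.682, 0.838]] [[376.81753492   0.         258.26541243]
 [  0.         376.81753492 198.70873876]
 [  0.           0.           1.        ]]
0.1 [ 0.22809623 -0.50021199  0.2049495 ] [-3.14055485e+00 -5.64751599e-05  4.27826840e-01] 0.09374503560138546
```

View pics/scene0.png

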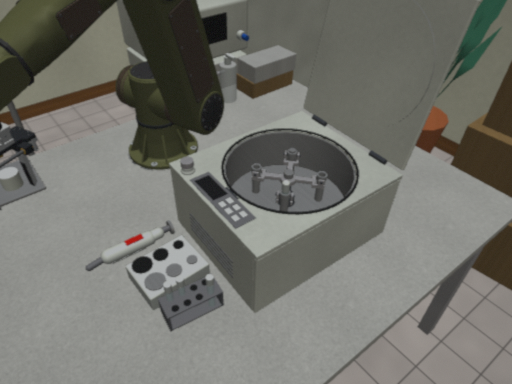

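View pics/side0.png

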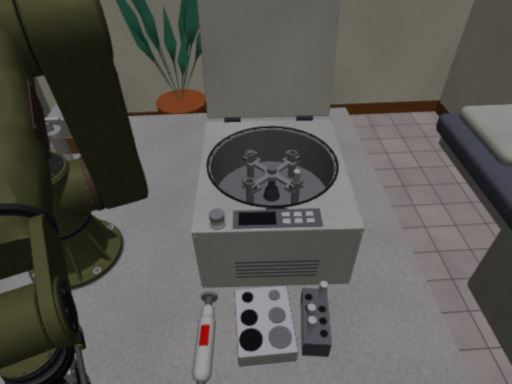

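Both views show the rotor in an X pose in the chamber (side ≈(272,172), scene ≈(288,180)). The strip is at side ≈(278,218). I'll zoom in and measure.

```bash
python3 - <<'E'
from h import *
S=np.load("scene0.npz");D=np.load("side0.npz")
a=cv2.resize(S["img"][120:230,210:370],(800,550),interpolation=3);b=cv2.resize(D["img"][120:235,200:360],(800,575),interpolation=3)
cv2.imwrite("pics/za.png",a);cv2.imwrite("pics/zb.png",b)
for n,c in(("scene",S),("side",D)):
    P=pts(c);m=(abs(P[...,2]-.225)<.006)&(P[...,0]>.2)&(P[...,0]<.8)&(P[...,1]<.4)&(c["range_z"]>0)
    m=m.astype(np.uint8);k,l,st,_=cv2.connectedComponentsWithStats(m);i=1+st[1:,4].argmax();m=(l==i)
    q=P[m][:,:2].astype(np.float32);r=cv2.minAreaRect((q*1000));print(n,"rect",r,"z",np.median(P[m][:,2]))
    # hole rim: inner contour
    cs,h=cv2.findContours(m.astype(np.uint8),cv2.RETR_CCOMP,cv2.CHAIN_APPROX_NONE)
    hs=[x for x,y in zip(cs,h[0]) if y[3]>=0];x=max(hs,key=cv2.contourArea)[:,0]
    K=c["intrinsics"];T=np.linalg.inv(c["view"])
    d=np.c_[(x-K[:2,2])/K[0,0],np.ones(len(x))]@T[:3,:3].T;w=T[:3,3]+d*((.225-T[2,3])/d[:,2])[:,None]
    A=np.c_[2*w[:,:2],np.ones(len(w))];s=np.linalg.lstsq(A,(w[:,:2]**2).sum(1),rcond=None)[0]
    print("hole",s[:2],np.sqrt(s[2]+s[0]**2+s[1]**2))
    # high points inside the chamber
    ctr=s[:2];R=np.hypot(*(np.moveaxis(P[...,:2]-ctr,-1,0)));
    mm=(R<.115)&(P[...,2]>.2)&(P[...,2]<.27)
    k,l,st,ce=cv2.connectedComponentsWithStats(mm.astype(np.uint8))
    for j in range(1,k):
        if st[j,4]>3:
            p=P[l==j];print(ce[j].round(),st[j,4],p.mean(0).round(4),"zmax",p[:,2].max().round(3),"r",np.hypot(*(p.mean(0)[:2]-ctr)).round(3),"ang",np.degrees(np.arctan2(*(p.mean(0)[:2]-ctr)[::-1])).round(1))
E
```

```text
scene rect ((556.4422607421875, 65.37620544433594), (459.144775390625, 386.12237548828125), 87.91990661621094) z 0.22657900058545466
hole [0.5610372  0.07834027] 0.1619466801565276
[291. 153.] 112 [0.505  0.1412 0.2112] zmax 0.221 r 0.084 ang 131.7
[255. 169.] 105 [0.4982 0.0217 0.2088] zmax 0.216 r 0.085 ang -138.0
[288. 173.] 72 [0.5617 0.0773 0.2088] zmax 0.215 r 0.001 ang -57.6
[321. 177.] 111 [0.6246 0.1345 0.2087] zmax 0.214 r 0.085 ang 41.5
[284. 191.] 211 [0.6183 0.0142 0.2199] zmax 0.248 r 0.086 ang -48.2
side rect ((559.8480834960938, 66.51475524902344), (460.6035461425781, 380.7460021972656), 87.75955200195312) z 0.2258968823546812
hole [0.55996798 0.07953163] 0.16230260875426114
[249. 154.] 102 [0.5028 0.1415 0.2106] zmax 0.22 r 0.084 ang 132.7
[293. 154.] 101 [0.6238 0.1369 0.2078] zmax 0.215 r 0.086 ang 42.0
[272. 168.] 67 [0.56   0.0789 0.2082] zmax 0.215 r 0.001 ang -89.9
[296. 179.] 179 [0.6154 0.0144 0.2208] zmax 0.247 r 0.086 ang -49.6
[250. 183.] 115 [0.4977 0.0241 0.2081] zmax 0.215 r 0.083 ang -138.3
```

View pics/za.png

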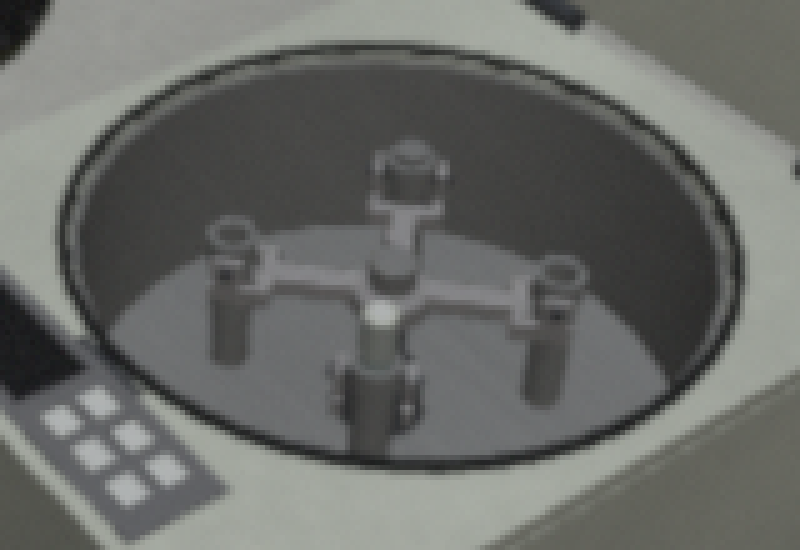

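View pics/zb.png

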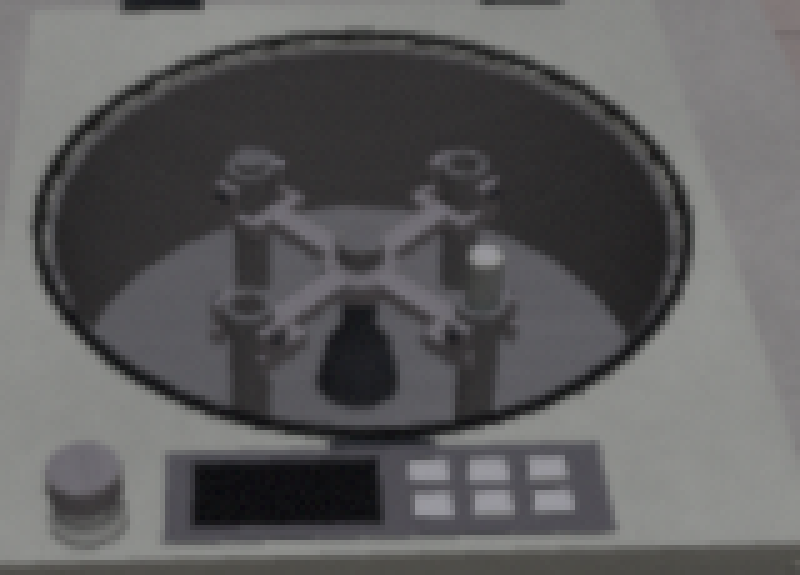

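The zooms show the tube's white cap at side ≈(296,172) and the counterweight at side ≈(249,154). The empty sleeves are at (293,154) and (250,183). The four angles (132, 42, -138, -48°) put the tube arm at about -48°, and the front is near -92°, so it needs about 44° clockwise. I'll push the -y arm (-138°) from the front gap. First I need the strip direction and the way there.

```bash
cat >> h.py <<'E'
def ray(c,uv,z):
    K=c["intrinsics"];T=np.linalg.inv(c["view"]);uv=np.atleast_2d(uv).astype(float)
    d=np.c_[(uv-K[:2,2])/K[0,0],np.ones(len(uv))]@T[:3,:3].T
    return (T[:3,3]+d*((z-T[2,3])/d[:,2])[:,None])[:,:2]
E
python3 - <<'E'
from h import *
from scipy.spatial.transform import Rotation as R
C=np.array([.5605,.0789])
for n in("scene","side"):
    c=dict(np.load(n+"0.npz"));P=pts(c);g=c["img"].max(2)
    r=np.hypot(P[...,0]-C[0],P[...,1]-C[1])
    m=(abs(P[...,2]-.225)<.008)&(r>.176)&(r<.27)&(P[...,1]<C[1]-.13)&(g<125)
    m=cv2.morphologyEx(m.astype(np.uint8),cv2.MORPH_CLOSE,np.ones((9,9)));k,l,st,_=cv2.connectedComponentsWithStats(m);i=1+st[1:,4].argmax()
    x=np.argwhere(l==i)[:,::-1];q=cv2.minAreaRect((ray(c,x,.225)*1000).astype(np.float32));print(n,q)
    d=np.array(q[0])/1000-C;print("strip dist",np.hypot(*d),"ang",np.degrees(np.arctan2(d[1],d[0])))
o=ctrl.get_obs();T=R.from_euler("xyz",o["eef_rot"]).as_matrix()
a=np.radians(-138.2);u=np.array([np.cos(a),np.sin(a)]);v=np.array([-u[1],u[0]])
p=C+.041*u+.033*v;d=np.r_[p,.33]-o["ee_pos"];print(p,(T.T@d)/.03)
E
```

```text
scene ((535.7706298828125, -129.75448608398438), (73.51069641113281, 284.64862060546875), 87.75409698486328)
strip dist 0.2101148169676867 ang -96.75906746392624
side ((536.6993408203125, -129.73016357421875), (76.83183288574219, 276.2418518066406), 88.11618041992188)
strip dist 0.20998337203310388 ang -96.50820215888236
[0.55193106 0.02697146] [ 17.11266716 -11.51468123  -4.15543566]
```

```bash
python3 -m inch '-1 0 0 -1 0 0 0;-1 0 0 -1 0 0 0;-1 0 0 -1 0 0 0;-1 0.5 -0.3 -1 0 0 0;-1 1 -0.7 -0.15 0 0 0;-1 1 -0.7 0 0 0 0;-1 1 -0.7 0 0 0 0;-1 1 -0.7 0 0 0 0;-1 1 -0.7 0 0 0 0;-1 1 -0.7 0 0 0 0' 20
python3 -m inch '-1 1 -0.7 0 0 0 0;-1 1 -0.7 0 0 0 0;-1 1 -0.7 0 0 0 0;-1 1 -0.7 0 0 0 0;-1 1 -0.7 0 0 0 0;-1 1 -0.7 0 0 0 0;-1 1 -0.7 0 0 0 0;-1 1 -0.7 0 0 0 0;-1 1 -0.7 0 0 0 0;-1 1 -0.7 0 0 0 0'
python3 -m inch '-1 0.6 -0.3 0 0 0 0;-1 0 0 0 0 0 -0.85;-1 0 0 0 0 0 -0.9;-1 0 0 0 0 0 0'
python3 - <<'E'
from h import *
from scipy.spatial.transform import Rotation as R
o=ctrl.get_obs();T=R.from_euler("xyz",o["eef_rot"]).as_matrix()
C=np.array([.5605,.0789])
a=np.radians(-138.2);u=np.array([np.cos(a),np.sin(a)]);v=np.array([-u[1],u[0]])
p=C+.041*u+.033*v;d=np.r_[p,.181]-o["ee_pos"];print(o["qpos"],np.degrees(o["eef_rot"]),d,(T.T@d)/.03)
# strip corners by keys+display from side zoom
c=dict(np.load("side0.npz"));k=np.array([[165,455],[600,442],[615,532],[163,545]])/5+[200,120]
w=ray(c,k,.225);print(w,np.linalg.norm(np.roll(w,-1,0)-w,axis=1));e=w[1]-w[0]+w[2]-w[3];print("strip dir",np.degrees(np.arctan2(e[1],e[0])));d=w.mean(0)-C;print("strip centre ang",np.degrees(np.arctan2(d[1],d[0])),np.hypot(*d))
E
```

```text
time_s: 1.35
ee_pos: [0.35, -0.2955, 0.3297]
eef_rot: [-3.141, 0.0, 0.428]
force: [0.6, -1.0, 0.1]
grip_width: 0.0011
grip_force: 0.0
time_s: 2.6
ee_pos: [0.5359, 0.02, 0.3297]
eef_rot: [-3.141, 0.001, 0.428]
force: [0.8, -1.0, -0.0]
grip_width: 0.0005
grip_force: 0.0
time_s: 3.1
ee_pos: [0.548, 0.0345, 0.3296]
eef_rot: [-3.141, 0.0, 0.732]
force: [0.7, 0.6, -0.6]
grip_width: 0.0006
grip_force: 0.0
[-3.78296111e-03  2.37770944e-01  1.31582285e+00 -7.80628352e-06
  1.58865484e+00  8.34678572e-01] [-1.79975096e+02  2.81539477e-02  4.19596912e+01] [ 0.00392198 -0.00755358 -0.14863417] [-0.06869664  0.2767944   4.95438687]
[[ 0.45383646 -0.09368143]
 [ 0.65504946 -0.09971322]
 [ 0.65119761 -0.15622686]
 [ 0.45205982 -0.14968777]] [0.2013034  0.05664475 0.19924513 0.05603451]
strip dir -1.7984764207896864
strip centre ang -92.09826477277687 0.20386401024458156
```

```bash
python3 -m inch '-1 -0.07 0.28 0 0 0 0;-1 0 0 0.7 0 0 0;-1 0 0 0.7 0 0 0;-1 0 0 0.7 0 0 0;-1 0 0 0.6 0 0 0;-1 0 0 0.6 0 0 0;-1 0 0 0.6 0 0 0;-1 0 0 0.6 0 0 0;-1 0 0 0.45 0 0 0;-1 0 0 0 0 0 0'
python3 - <<'E'
from h import *
c=camera("side");cv2.imwrite("pics/s1.png",cv2.resize(c["img"][110:240,190:360],(780,596),interpolation=3))
C=np.array([.5605,.0789]);p=ctrl.get_obs()["ee_pos"][:2]-C;a=np.radians(-138.2)
print("along",p@[np.cos(a),np.sin(a)],"perp",p@[-np.sin(a),np.cos(a)])
E
```

```text
time_s: 4.35
ee_pos: [0.5519, 0.0266, 0.1807]
eef_rot: [-3.141, 0.001, 0.732]
force: [-0.3, -0.0, 0.4]
grip_width: 0.0005
grip_force: 0.0
along 0.0409821954376307 perp 0.03344381168959004
```

View pics/s1.png

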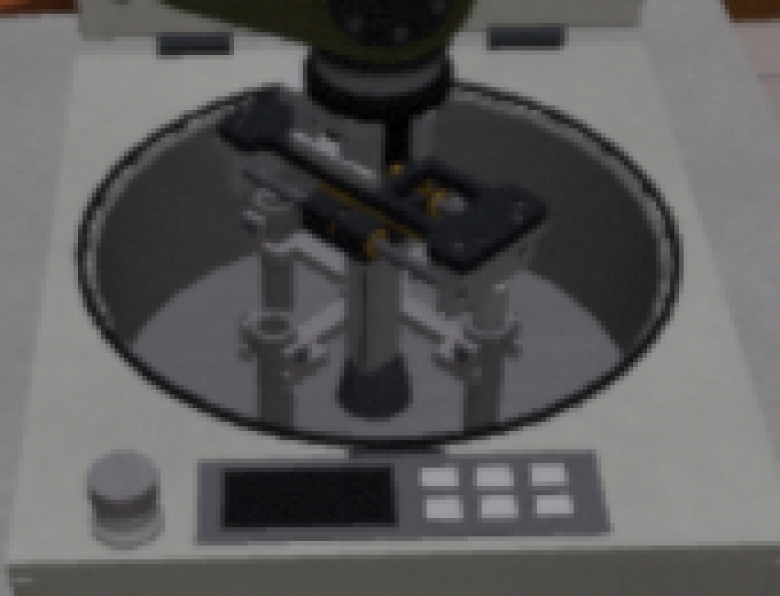

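The fingertip is in the front gap (≈(375,390) in the crop), clear of the tube at (490,290) and of both bars. Next I close up to the -y arm and orbit it clockwise.

```bash
python3 -m inch '-1 0 -0.15 0 0 0 0;-1 0 -0.15 0 0 0 0;-1 0 -0.1 0 0 0 0;-1 0 -0.05 0 0 0 0;-1 0 0 0 0 0 0'
python3 -m inch '-1 -0.021 -0.05 0 0 0 0.2;-1 -0.042 -0.097 0 0 0 0.4;-1 -0.042 -0.097 0 0 0 0.4;-1 -0.042 -0.097 0 0 0 0.4;-1 -0.042 -0.097 0 0 0 0.4'
python3 - <<'E'
from h import *
c=camera("side");cv2.imwrite("pics/s2.png",cv2.resize(c["img"][110:240,190:360],(780,596),interpolation=3))
o=ctrl.get_obs();C=np.array([.5605,.0789]);p=o["ee_pos"][:2]-C;a=o["eef_rot"][2]+np.pi
print(np.degrees(a)-360,"along",p@[np.cos(a),np.sin(a)],"perp",p@[-np.sin(a),np.cos(a)])
E
```

```text
time_s: 5.03
ee_pos: [0.5431, 0.0369, 0.1815]
eef_rot: [3.142, -0.0, 0.733]
force: [-0.2, -0.5, 0.0]
grip_width: 0.0007
grip_force: 0.0
time_s: 5.65
ee_pos: [0.5308, 0.0442, 0.1814]
eef_rot: [3.141, 0.0, 0.415]
force: [0.3, -1.7, -0.7]
grip_width: 0.0004
grip_force: 0.6
-156.4017615667956 along 0.041136111847419304 perp 0.0196283918269666
```

View pics/s2.png

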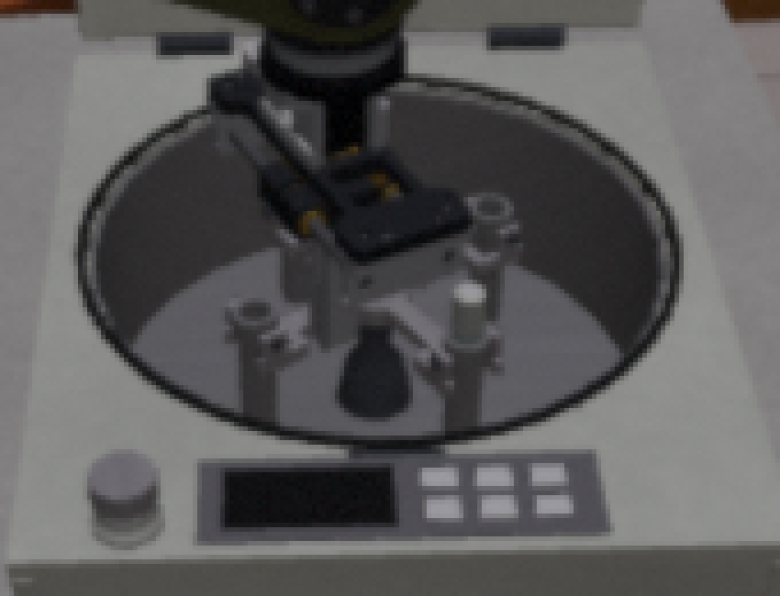

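The rotor is turning with the finger. The cap has moved to crop (468,293) and nothing else is touched. I'll continue to just short of the goal and measure.

```bash
cat > m.py <<'E'
from h import *
C=np.array([.5605,.0789]);o=ctrl.get_obs();p=o["ee_pos"][:2]-C;a=o["eef_rot"][2]+np.pi
print("tool",np.degrees(a)-360,"along",p@[np.cos(a),np.sin(a)],"perp",p@[-np.sin(a),np.cos(a)])
for n in("scene","side"):
    c=camera(n);P=pts(c);q=P[...,:2]-C;r=np.hypot(q[...,0],q[...,1]);an=np.degrees(np.arctan2(q[...,1],q[...,0]))
    m=(c["img"].min(2)>110)&(r<.115)&(r>.06)&(P[...,2]>.205)&(P[...,2]<.255)&(an<-30)&(an>-120)
    k,l,st,ce=cv2.connectedComponentsWithStats(m.astype(np.uint8))
    if k<2: print(n,"no cap");continue
    i=1+st[1:,4].argmax();b=P[l==i];t=b[b[:,2]>.238]
    print(n,ce[i],st[i,4],"top",t.mean(0)if len(t) else 0,len(t))
    # left/right edges of the cap: column mid at z .235
    w=ray(c,ce[i],b[:,2].mean())[0]-C;print("  cap az",np.degrees(np.arctan2(w[1],w[0])),np.hypot(*w),b[:,2].mean())
    if len(t): w=t.mean(0)[:2]-C;print("  top az",np.degrees(np.arctan2(w[1],w[0])),np.hypot(*w))
    # all high clusters (sleeves)
    mm=(r<.115)&(r>.06)&(P[...,2]>.2)&(P[...,2]<.25)
    k,l,st,ce=cv2.connectedComponentsWithStats(mm.astype(np.uint8))
    for j in range(1,k):
        if st[j,4]>50: w=P[l==j].mean(0)[:2]-C;print("  hi",st[j,4],np.degrees(np.arctan2(w[1],w[0])).round(1),np.hypot(*w).round(4))
    cv2.imwrite(f"pics/{n}_{o['time_s']:.2f}.png",c["img"])
E
python3 -m inch '-1 -0.042 -0.097 0 0 0 0.4;-1 -0.042 -0.097 0 0 0 0.4;-1 -0.042 -0.097 0 0 0 0.4;-1 -0.042 -0.097 0 0 0 0.4;-1 -0.042 -0.097 0 0 0 0.4;-1 -0.021 -0.048 0 0 0 0.2;-1 0 0 0 0 0 0'
python3 m.py
```

```text
time_s: 6.58
ee_pos: [0.5202, 0.058, 0.1815]
eef_rot: [-3.142, -0.0, 0.035]
force: [0.2, 0.0, 0.3]
grip_width: 0.0006
grip_force: 0.0
tool -177.97286042052772 along 0.04098996321550378 perp 0.01950197464581833
scene [267.14705882 176.52941176] 34 top [ 0.57392032 -0.00361444  0.24459745] 34
  cap az -80.75985134337785 0.08360537958252952 0.24459744871756198
  top az -80.76218321881343 0.08359867475367755
  hi 117 98.0 0.0836
  hi 68 -162.9 0.0795
  hi 202 -79.8 0.0862
  hi 126 8.5 0.0842
side [280.12 176.56] 25 top [ 0.57218448 -0.00183839  0.24477735] 25
  cap az -81.76187865208055 0.08158733954386897 0.2447773534678252
  top az -81.76531301778633 0.08157949488231211
  hi 93 9.1 0.0846
  hi 99 -171.5 0.0849
  hi 192 -82.0 0.0849
```

```bash
python3 -m inch '-1 -0.032 -0.073 0 0 0 0.3;-1 -0.032 -0.073 0 0 0 0.3;-1 -0.021 -0.048 0 0 0 0.2;-1 -0.011 -0.024 0 0 0 0.1;-1 0 0 0 0 0 0'
python3 m.py
```

```text
time_s: 7.3
ee_pos: [0.5175, 0.0645, 0.1814]
eef_rot: [-3.142, 0.0, -0.121]
force: [-0.4, -1.3, -0.2]
grip_width: 0.0007
grip_force: 0.3
tool -186.95403219945143 along 0.04094253380202985 perp 0.01946346240690914
scene [263.16666667 173.8       ] 30 top [ 0.56073298 -0.00521283  0.24531975] 30
  cap az -89.8355751105532 0.08411809974718884 0.24531975326638764
  top az -89.84129724609515 0.08411315310043935
  hi 63 -172.0 0.084
  hi 115 88.6 0.0834
  hi 185 -88.1 0.0866
  hi 132 -0.5 0.0842
side [274.89285714 177.17857143] 28 top [ 0.55915401 -0.00313272  0.24467867] 28
  cap az -90.93916899452014 0.0820568502915701 0.24467867419340333
  top az -90.94002418503385 0.0820437574164972
  hi 95 -0.2 0.0846
  hi 68 -178.2 0.0875
  hi 189 -90.6 0.085
```

```bash
python3 -m inch '-1 -0.008 -0.018 0 0 0 0.08;-1 -0.007 -0.018 0 0 0 0.07;-1 0 0 0 0 0 0;-1 0 0.1 0 0 0 0;-1 0 0.2 0 0 0 0;-1 0 0 -0.5 0 0 0;-1 0 0 -1 0 0 0;-1 0 0 -1 0 0 0;-1 0 0 -1 0 0 0;-1 0 0 -1 0 0 0'
python3 -m inch '-1 -0.5 1 0 0 0 0;-1 -0.5 1 0 0 0 0;-1 -0.5 1 0 0 0 0;-1 -0.5 1 0 0 0 0;-1 -0.5 1 0 0 0 0;-1 -0.5 1 0 0 0 0;-1 -0.5 1 0 0 0 0;-1 -0.5 1 0 0 0 0;-1 0 0 0 0 0 0'
python3 m.py; ls -t pics|head -2
python3 - <<'E'
import cv2,glob,os
f=max(glob.glob("pics/side_*.png"),key=os.path.getmtime);cv2.imwrite("pics/fin.png",cv2.resize(cv2.imread(f)[110:240,190:360],(780,596),interpolation=3))
E
```

```text
time_s: 8.65
ee_pos: [0.5157, 0.0567, 0.3187]
eef_rot: [-3.141, -0.001, -0.148]
force: [0.1, 0.5, -0.3]
grip_width: 0.0003
grip_force: 0.0
time_s: 9.78
ee_pos: [0.361, -0.1639, 0.3176]
eef_rot: [3.141, -0.001, -0.151]
force: [0.1, 0.2, -0.6]
grip_width: 0.0004
grip_force: 0.0
tool -188.64199543551092 along 0.16075160536684766 perp 0.27006787409821925
scene [262.61764706 173.32352941] 34 top [ 0.55838027 -0.00499659  0.24518192] 34
  cap az -91.44134026889448 0.08392834669987732 0.2451819166206189
  top az -91.44732943660546 0.08392336211087262
  hi 113 178.4 0.0851
  hi 121 87.1 0.0838
  hi 192 -89.8 0.0859
  hi 135 -1.7 0.0843
side [274.         177.13793103] 29 top [ 0.55700614 -0.00259443  0.24449142] 29
  cap az -92.45243823778311 0.08157966478830161 0.2444914215986466
  top az -92.45490035447303 0.08156929499324615
  hi 105 88.8 0.0856
  hi 95 177.9 0.085
  hi 100 -1.8 0.0843
  hi 189 -92.2 0.0853
side_9.78.png
scene_9.78.png
```

View pics/fin.png

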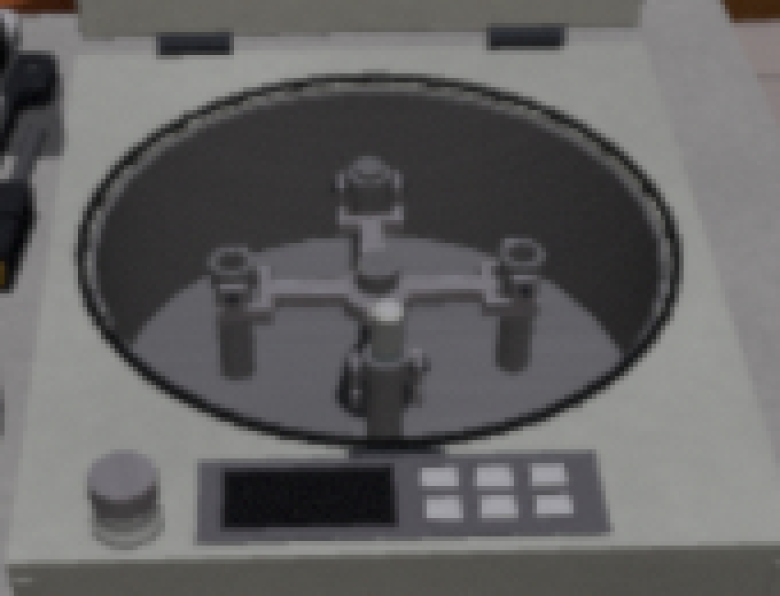

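The cap (crop (385,312)) stands in line with the strip's middle. The empty arms lie at -1.8° and 178.2°, which puts the tube at about -91.9° against a front direction of -92°. The rotor is at rest and the arm is clear, so I'm handing in.

```bash
python3 -c "
from station import ticket
print(ticket.hand_in())"
```

```text
the job is handed in; nothing more can be done
None
```

The rotor was turned about 44° clockwise by pushing its empty -y arm; the tube's sleeve now stands at the front within about 0.2° of the strip's middle by my measurement, at rest with the arm clear, and the job was handed in (no verdict was returned).

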